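# Flip the status flag of the checked circuit board to green

### The job

The circuit board has passed its check: on the stand whose tray holds the circuit board, push the red status flag up and all the way over its axle with a fingertip until it lies flat on the left side with its green face up. Only push it: do not grip the flag, and do not lift, shove or tip its stand. Leave the flag on the capacitor's stand as it is, and leave both parts in their trays and the things lying round them where they are.

Things in the scene. Friction and masses are not known exactly. Their poses are not given: they have to be found in the camera images.
- stand_board: Loose grey steel stand (0.85 kg) whose shallow black tray holds the circuit board. Origin: underside of the 8 mm base plate, straight below the middle of the axle. Within 15 degrees x points to the left as the robot sees it, y towards the robot, z up; the base spans x +-55, y -110 to +42 mm. The tray, 104 x 68 mm, is centred at y = -75 mm (beyond the flag), its rim 24 mm above the bench.
- stand_cap: The second stand, identical, whose tray holds a yellow capacitor. Same frame and sizes.
- stand_board_pivot (a point): Middle of the axle of the board's stand, 60 mm above the bench; axes as the stand's, axle along y. Two cheeks at y = +-34 mm hold it, 69 mm high and 18 mm long in x. Rest posts of radius 7 mm under the level flag at x = +-26 mm, y = 0; under the flag's free edge the space is clear down to base and bench.
- flag_board (a joint): Hinge of the flag on the stand that holds the circuit board. 0 = level on the right of the axle (stand -x), red face up; pi/2 = upright; pi = level on the left, green face up. Stops at 0 and pi. Stiff friction hinge: the flag stays at any angle it is left at; about 1 N at its free edge turns it. It starts between 0 and 0.25 rad.
- flag_board_edge (a point): Middle of the free edge of that flag, on its mid-plane, 72 mm from the axle. The flag is a plate 54 mm wide along the axle, 5 mm thick at its aluminium rim and 8.6 mm thick over the coloured panels, which begin 4 mm in from the free edge.
- flag_cap (a joint): Hinge of the flag on the stand that holds the capacitor. 0 = level on the right of the axle (stand -x), red face up; pi/2 = upright; pi = level on the left, green face up. Stops at 0 and pi. Stiff friction hinge: the flag stays at any angle it is left at; about 1 N at its free edge turns it. It starts between 0 and 0.25 rad.
- flag_cap_edge (a point): Middle of the free edge of that flag, on its mid-plane, 72 mm from the axle. The flag is a plate 54 mm wide along the axle, 5 mm thick at its aluminium rim and 8.6 mm thick over the coloured panels, which begin 4 mm in from the free edge.
- flag_board_red: Red panel, 56 x 48 x 2.5 mm, on the upper face of the board stand's flag at joint 0. Origin at its middle, 40 mm from the axle.
- flag_board_green: Green panel, the same size, on the flag's other face.
- circuit_board: Green circuit board, 45 x 70 x 15 mm, lying loose in the tray of one stand. Origin at the centre of its underside.
- capacitor_3: Yellow drum capacitor, 35 mm across, with red leads, lying loose in the other stand's tray. Origin at its underside.
- battery_aa: Battery cell, 14 mm across, 50 mm tall, standing on end on the bench. Origin at the centre of its underside.
- wick_spool: White spool, 61 x 58 x 24 mm, lying on the bench. Origin at its underside.
- marker: White marker pen with black cap, 141 mm long, 14 mm high, lying on the bench. Origin at its underside.

How it is judged:
On the way:
1. the circuit board's flag has been pushed up past upright (value of joint flag_board above 1.65 rad).
At the end, for the whole second after the job is handed in: The circuit board's flag lies flat on the left side, green up (within 7 degrees of its stop); both stands and the edge of the other flag have moved less than 20 mm; the parts in the trays, battery, spool and marker less than 30 mm; the board's stand is level and the battery stands (value of joint flag_board above 3.02 rad and distance of each of flag_cap_edge, stand_board, stand_cap from where it was at the start of the episode below 0.02 m and angle between stand_board's own z axis and vertical below 0.05 rad and distance of each of circuit_board, capacitor_3, battery_aa, wick_spool, marker from where it was at the start of the episode below 0.03 m and angle between battery_aa's own z axis and vertical below 0.2 rad and linear speed of stand_board below 0.02 m/s); the robot touches nothing.
It fails at once if the flag is gripped: both its faces are pressed at once (contact force between the fingers and flag_board_red above 0.5 N and contact force between the fingers and flag_board_green above 0.5 N).
It fails at once if the stand is lifted, shoved (30 mm) or tipped (height (world z) of stand_board above 0.015 m or distance of stand_board from where it was at the start of the episode above 0.03 m or angle between stand_board's own z axis and vertical above 0.2 rad).
It fails at once if the other stand is shoved or its flag is moved (30 mm) (distance of any of stand_cap, flag_cap_edge from where it was at the start of the episode above 0.03 m).
It fails at once if a part, the battery, the spool or the marker is carried, knocked over or shoved (40 mm) (distance of any of circuit_board, capacitor_3, battery_aa, wick_spool, marker from where it was at the start of the episode above 0.04 m or angle between battery_aa's own z axis and vertical above 0.5 rad).
It also fails if it takes over 40 s, if anything falls off the work surface, if the arm or the gripper's body presses on something with over 40 N, if the wrist force passes 120 N, or if a joint passes its speed limit or range.

### The arm

A 6-joint arm with a two-finger parallel gripper is mounted at the origin on a cart in front of the work surface, level with it; the furniture and walls round the work are solid. World frame = base frame: x ahead of the robot, y to its left, z up, the work surface at z = 0. Lengths are in m, angles in rad, forces in N, time in s.
With the tool pointing down it reaches from about 0.35 to 0.975 m from the base axis. Payload 4.9 kg.
Tool frame: the origin (TCP) lies at the very end of the fingers, on their centre line; the grasp point (between the pads) lies 19 mm behind it (ctrl.grip_point_offset is the distance from the TCP to the grasp point, in m); z points along the fingers, y is the line along which they close (so a half turn about z gives the same grasp; the last joint's range is limited). The gripper opens to 85 mm and grips with 20 to 120 N. Pads are 22 mm wide; open, the fingers measure 114 mm over their backs; the gripper's body (76 mm by 85 mm) begins 54 mm behind the grasp point. The pads swing forward as they close: fully open they stand 13 mm farther back than shut.
Start: joints at [-1.395, 0.053, 1.613, -0, 1.476, -0.119], TCP at [0.182, -0.598, 0.231] pointing down, gripper open.
Joint ranges: [-3.01, 3.01], [-1.01, 2.22], [0.06, 2.58], [-1.02, 4.17], [0.09, 2.62], [-3.14, 3.14]. Speed limits (rad/s): [2.57, 2.57, 3.14, 3.14, 3.14, 3.14].

### API

Orientations are given as a rotation vector (axis times angle).
In Python, from station import ctrl gives the robot as it stands.
- The arm moves only by the tool send_rows, never from a script. Its argument "rows" is a list of rows, each a list of 3 entries, a list of its own where there are three numbers: the finger opening in cm, from 0 to 8.54, then the shift along the tool's x, y, z in cm, then the turn about the tool's z in degrees. A call has 1 to 10 rows; each row shifts and turns the commanded pose from where the row before left it, along the tool's axes as they then stand; what a row does not reach is not made up. A row lasts 1/8 s, in which the tool goes at most 62.5 mm and 10.7 degrees, less where a joint would pass 70% of its speed; a pose out of reach is approached as far as the arm can. A call with a gripper value outside its range is refused whole. The fingers move at their own pace and stop on an object; "newtons" is the grip in N (left out, the last holds). Time passes only in rows, so rows that do not move let the fingers close. It gives the time, the measured TCP pose, the force, the opening and the grip force at its end, in the units of the state.
- ctrl.get_obs(): the state, without advancing time (a new reading comes with each control period).
- ctrl.get_image(name): name is "scene" or "top" or "wrist"; returns a dict with "frame" (384x512x3 uint8, red, green, blue), "range_z" (384x512 float32, m along the optical axis (not along the pixel's ray), 0 where there is no reading), "fx", "fy", "cx", "cy" (pixels), "cam_to_world" (4x4, takes a point from camera to world coordinates). Camera axes: x right, y down, z forward; pixel columns grow to the right and rows downward; lengths in m; the calibration is good to about 2 mm. A picture is of the moment at which its call begins.
- ctrl.finish_job(): hands the job in; it is judged then, once.
The state is a dict: "t": time; "q": joint angles; "dq": joint speeds; "effort": joint torques, N m; "tool_pos": TCP position; "tool_rot": TCP orientation; "contact_force": force on the tool from outside, world axes, zero at the start; "wrist_torque": the same for the moment, N m; "opening": finger opening in m; "grip_force": force on a finger pad.
Only numpy, scipy, OpenCV 4.12 (cv2) and the standard library are available. Lean on these libraries where they do the work, as an engineer would, in place of code of your own. Each camera call takes 0.05 s, during which the arm holds its last target. There are 200 camera calls.

## Working session

There is one attempt and no reset: what is moved stays moved. The work goes in short steps, Python scripts to look and compute and a tool call to move; the robot and the scene stay as the last step left them, time stands still between calls to the robot, and variables do not carry over. Pictures are saved under pics/ and viewed, at most 10 in all, crops included, and the job is handed in when it is done.

Besides the shell and the picture viewer there is one more tool, called as a command line: name --argument value ..., lists and objects as JSON in quotes. send_rows: Moves the arm, as the interface text tells. Its arguments: {"type":"object","properties":{"rows":{"type":"array","items":{"type":"array"}},"newtons":{"type":"number"}},"required":["rows"]}

```bash
mkdir -p pics; cat > h.py <<'E'
import numpy as np, cv2
from station import ctrl
def cloud(im):
    z=im["range_z"]; v,u=np.indices(z.shape)
    P=np.stack([(u-im["cx"])/im["fx"]*z,(v-im["cy"])/im["fy"]*z,z,np.ones_like(z)],-1)
    W=(P@np.array(im["cam_to_world"]).T)[...,:3]; W[z==0]=np.nan
    return W
def save(im,n): cv2.imwrite("pics/"+n+".png",im["frame"][...,::-1])
E
python3 - <<'E'
from h import *
for n in ("top","scene"):
    im=ctrl.get_image(n); save(im,n+"0"); np.savez(n+"0.npz",W=cloud(im),f=im["frame"])
    print(n,np.round(im["cam_to_world"],3).tolist())
    W=cloud(im);hsv=cv2.cvtColor(im["frame"],cv2.COLOR_RGB2HSV)
    for c,(lo,hi) in dict(red=((0,130,60),(8,255,255)),yel=((18,110,80),(34,255,255)),grn=((40,80,30),(85,255,255))).items():
        m=cv2.inRange(hsv,lo,hi); k,l,s,ce=cv2.connectedComponentsWithStats(m)
        for i in range(1,k):
            if s[i,4]>60: print(c,s[i],np.round(np.nanmedian(W[l==i],0),3))
E
```

```text
top [[-0.02, -0.997, 0.071, 0.512], [-1.0, 0.02, -0.007, -0.038], [0.006, -0.071, -0.997, 1.109], [0.0, 0.0, 0.0, 1.0]]
red [447 185  25  18  79] [ 0.565 -0.57   0.012]
red [456 195  36  30 132] [ 0.515 -0.644  0.013]
red [194 197  22  19 360] [0.54  0.085 0.067]
red [312 209  22  20 375] [ 0.504 -0.213  0.065]
yel [240   0  13   9  75] [ 0.918 -0.032  0.348]
yel [492  58  20   5  73] [ 0.927 -0.731  0.005]
yel [301  84  14  14  85] [ 0.836 -0.18   0.052]
yel [190 173  15  13  95] [0.606 0.106 0.041]
yel [437 201  18  17 187] [ 0.523 -0.54   0.041]
yel [450 216  17  15  97] [ 0.485 -0.565  0.042]
yel [467 217  30  24 284] [ 0.467 -0.624  0.041]
grn [296 180  27  18 307] [ 0.582 -0.187  0.014]
grn [448 226  14   9  84] [ 0.466 -0.56   0.038]
grn [491 232   9  31 156] [ 0.42  -0.672  0.015]
grn [465 235  14   9  67] [ 0.442 -0.603  0.034]
scene [[-0.856, -0.338, 0.39, 0.159], [-0.516, 0.557, -0.65, 0.589], [0.003, -0.758, -0.652, 0.717], [0.0, 0.0, 0.0, 1.0]]
red [100   0  13  12 127] [ 0.921 -0.127  0.353]
red [ 416    0   96  199 9344] [0.188 0.061 0.442]
red [ 13  11  19  31 397] [0
[... 957 characters left out ...]
87] [ 0.512 -0.548  0.035]
yel [154 111   8  12  61] [ 0.937 -0.252  0.019]
yel [164 125  14  22 190] [ 0.839 -0.178  0.043]
yel [132 127   9  12  73] [ 0.936 -0.165  0.019]
yel [108 144   9  12  83] [ 0.937 -0.078  0.018]
yel [ 82 162  10  13  98] [0.937 0.009 0.019]
yel [ 53 182  11  14 111] [0.937 0.096 0.019]
yel [160 231  25  24 157] [0.602 0.104 0.038]
grn [363  67  28  11 104] [ 0.532 -0.803  0.013]
grn [388  89  23   5  82] [ 0.434 -0.732  0.014]
grn [378  93  35  17 195] [ 0.437 -0.665  0.017]
grn [363 101  12  13  99] [ 0.466 -0.56   0.037]
grn [348 104   9  12  67] [ 0.504 -0.534  0.032]
grn [246 166  26  20 187] [ 0.585 -0.18   0.014]
grn [159 245  15  13 103] [0.611 0.123 0.029]
```

View pics/top0.png

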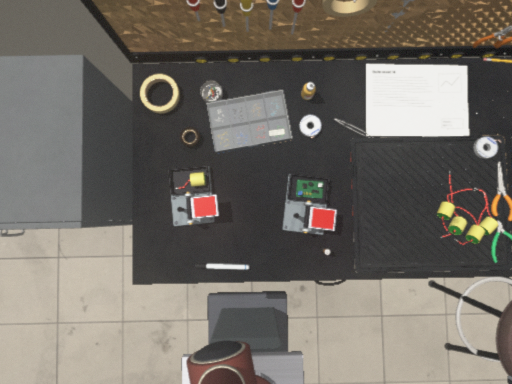

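View pics/scene0.png

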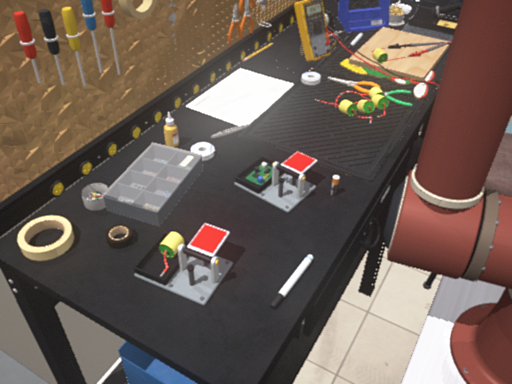

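The board's stand is the right one: in the top view its red flag is at px (323,219), its board at (309,187) and the battery at (327,252). The capacitor's stand is the left one, with its flag at (204,206).

```bash
python3 - <<'E'
from h import *
o=ctrl.get_obs(); print(o["tool_pos"],o["tool_rot"],o["opening"],o["contact_force"])
for n,(u,v) in dict(top=(323,219),scene=(299,162)).items():
    d=np.load(n+"0.npz");W=d["W"];hsv=cv2.cvtColor(d["f"],cv2.COLOR_RGB2HSV)
    m=cv2.inRange(hsv,(0,130,60),(8,255,255))|cv2.inRange(hsv,(172,130,60),(180,255,255))
    k,l=cv2.connectedComponents(m); P=W[l==l[v,u]]; P=P[np.isfinite(P).all(1)]
    r=cv2.minAreaRect((P[:,:2]*1000).astype(np.float32)); A=np.c_[P[:,:2],np.ones(len(P))]
    c=np.linalg.lstsq(A,P[:,2],rcond=None)[0]
    print(n,len(P),"rect mm",r,"med",np.median(P,0).round(4),"plane slope x,y",c.round(3))
    b=(abs(W[...,2]-.008)<.006)&(abs(W[...,0]-.49)<.08)&(abs(W[...,1]+.17)<.09)&(hsv[...,2]>70)&(hsv[...,1]<60)
    Q=(W[b][:,:2]*1000).astype(np.float32); print(" base",len(Q),cv2.minAreaRect(Q))
    e=(W[...,2]>.056)&(abs(W[...,0]-.5)<.08)&(W[...,1]>-.2)&(W[...,1]<-.1)
    print(" cheeks",W[e].round(3).tolist()[:30])
E
```

```text
[ 0.18150434 -0.59747543  0.230189  ] [-3.10567101e+00 -4.61132966e-01  7.18072195e-05] 0.08528210702295674 [ 0.50638424 -0.1200874  -0.07407005]
top 374 rect mm ((503.6947937011719, -212.5865478515625), (52.94016647338867, 45.71100997924805), 83.04190826416016) med [ 0.504  -0.2134  0.0652] plane slope x,y [ 0.014 -0.002  0.058]
 base 783 ((495.1664733886719, -184.46136474609375), (146.06219482421875, 134.47105407714844), 76.77897644042969)
 cheeks [[0.548, -0.174, 0.066], [0.548, -0.177, 0.065], [0.548, -0.179, 0.066], [0.548, -0.183, 0.061], [0.546, -0.169, 0.065], [0.545, -0.174, 0.067], [0.545, -0.177, 0.067], [0.545, -0.18, 0.064], [0.543, -0.169, 0.066], [0.543, -0.172, 0.065], [0.543, -0.174, 0.069], [0.543, -0.177, 0.067], [0.543, -0.179, 0.066], [0.543, -0.182, 0.065], [0.543, -0.184, 0.068], [0.541, -0.17, 0.063], [0.54, -0.171, 0.068], [0.54, -0.174, 0.068], [0.54, -0.176, 0.069], [0.54, -0.179, 0.07], [0.54, -0.181, 0.069], [0.54, -0.185, 0.063], [0.538, -0.174, 0.065], [0.538, -0.177, 0.067], [0.535, -0.171, 0.068], [0.535, -0.174, 0.067], [0.535, -0.177, 0.065], [0.535
[... 385 characters left out ...]
-0.185, 0.067], [0.528, -0.2, 0.065], [0.525, -0.199, 0.066], [0.523, -0.199, 0.067], [0.543, -0.177, 0.07], [0.541, -0.177, 0.071], [0.542, -0.184, 0.067], [0.54, -0.185, 0.066], [0.534, -0.196, 0.062], [0.529, -0.192, 0.066], [0.527, -0.193, 0.066], [0.526, -0.195, 0.066], [0.524, -0.196, 0.066], [0.522, -0.197, 0.066], [0.518, -0.2, 0.066], [0.549, -0.179, 0.064], [0.545, -0.176, 0.067], [0.542, -0.175, 0.069], [0.54, -0.176, 0.07], [0.539, -0.179, 0.068], [0.54, -0.184, 0.065], [0.534, -0.193, 0.061], [0.529, -0.187, 0.067], [0.529, -0.191, 0.064], [0.526, -0.19, 0.066], [0.524, -0.191, 0.066], [0.522, -0.192, 0.067], [0.52, -0.194, 0.066], [0.519, -0.197, 0.064], [0.517, -0.197, 0.065]]
```

send_rows --rows '[[0, [0, 0, 0], -10], [0, [0, 0, 0], -10], [0, [0, 0, 0], -10], [0, [0, 0, 0], -10], [0, [0, 0, 0], -10], [0, [0, 0, 0], -10], [0, [0, 0, 0], -5], [0, [0, 0, 0], 0]]' --newtons 20

```text
t: 1.1
tool_pos: [0.1816, -0.5977, 0.2307]
tool_rot: [-2.373, -2.057, -0.001]
contact_force: [-0.6, 0.3, -1.1]
opening: -0.0001
grip_force: 0.0
```

```bash
cat >> h.py <<'E'
from scipy.spatial.transform import Rotation as R
A=np.radians(82); SX=np.array([np.cos(A),np.sin(A),0]); SY=np.array([-np.sin(A),np.cos(A),0]); PIV=np.array([.5095,-.1735,0])
def st():
    o=ctrl.get_obs(); M=R.from_rotvec(o["tool_rot"]).as_matrix(); p=np.array(o["tool_pos"])
    S=np.array([SX,SY,[0,0,1]]); f=np.array(o["contact_force"])
    print("t",round(o["t"],2),"stand xyz mm",(S@(p-PIV)*1000).round(1),"F stand",(S@f).round(2),"tool x yaw",np.degrees(np.arctan2(M[1,0],M[0,0])).round(1),"q",np.round(o["q"],2))
    return p,M
E
python3 - <<'E'
from h import *
p,M=st(); t=PIV-.098*SX; t[2]=.2; print((M.T@(t-p)*100).round(2))
E
```

```text
t 1.1 stand xyz mm [-465.7  265.7  230.7] F stand [ 0.16  0.67 -1.1 ] tool x yaw 81.8 q [-1.39  0.05  1.61 -0.    1.48 -1.25]
[36.85 26.46  3.09]
```

send_rows --rows '[[0, [4.1, 2.94, 0.3], 0], [0, [4.1, 2.94, 0.3], 0], [0, [4.1, 2.94, 0.3], 0], [0, [4.1, 2.94, 0.3], 0], [0, [4.1, 2.94, 0.3], 0], [0, [4.1, 2.94, 0.3], 0], [0, [4.1, 2.94, 0.4], 0], [0, [4.1, 2.94, 0.4], 0], [0, [4.05, 2.94, 0.4], 0], [0, [0, 0, 0], 0]]'

```text
t: 2.35
tool_pos: [0.4968, -0.268, 0.2006]
tool_rot: [-2.369, -2.062, -0.0]
contact_force: [0.6, 0.3, -0.1]
opening: 0.0002
grip_force: 0.0
```

```bash
python3 - <<'E'
from h import *
p,M=st(); t=PIV-.098*SX; t[2]=.036; print((M.T@(t-p)*100).round(2))
save(ctrl.get_image("wrist"),"w1")
E
```

```text
t 2.35 stand xyz mm [-95.3  -0.6 200.6] F stand [ 0.38 -0.5  -0.06] tool x yaw 82.1 q [-0.63 -0.07  1.79  0.    1.43 -0.49]
[-0.28 -0.04 16.46]
```

View pics/w1.png

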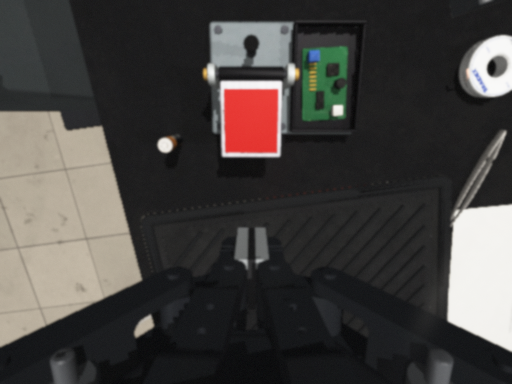

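The wrist view shows the flag's white rim edge at row 158, centred at column 250. The closed fingertips (column 252) line up with it, and the space below the edge is clear.

send_rows --rows '[[0, [-0.3, 0, 4], 0], [0, [0, 0, 4], 0], [0, [0, 0, 4], 0], [0, [0, 0, 3], 0], [0, [0, 0, 1.4], 0], [0, [0, 0, 0], 0], [0, [0.5, 0, 0], 0], [0, [0.4, 0, 0], 0], [0, [0, 0, 0], 0]]'

```text
t: 3.52
tool_pos: [0.497, -0.2645, 0.0383]
tool_rot: [2.371, 2.059, 0.001]
contact_force: [-0.5, 0.1, -0.1]
opening: -0.0
grip_force: 0.0
```

```bash
python3 - <<'E'
from h import *
st()
E
```

```text
t 3.52 stand xyz mm [-91.9  -0.3  38.3] F stand [ 0.06  0.48 -0.12] tool x yaw 81.9 q [-0.62  0.11  1.9  -0.    1.13 -0.48]
```

send_rows --rows '[[0, [0.2, 0, 0], 0], [0, [0.2, 0, 0], 0], [0, [0.2, 0, 0], 0], [0, [0, 0, 0], 0], [0, [0, 0, 0], 0]]'

```text
t: 4.15
tool_pos: [0.4972, -0.2587, 0.0373]
tool_rot: [-2.373, -2.059, 0.0]
contact_force: [1.4, -0.3, -0.0]
opening: -0.0001
grip_force: 0.0
```

```bash
python3 - <<'E'
from h import *
st()
E
```

```text
t 4.15 stand xyz mm [-86.    0.3  37.3] F stand [-0.11 -1.43 -0.04] tool x yaw 81.9 q [-0.61  0.1   1.91 -0.    1.13 -0.47]
```

send_rows --rows '[[0, [0.2, 0, 0], 0], [0, [0.2, 0, 0], 0], [0, [0.1, 0, 0], 0], [0, [0, 0, 0], 0]]'

```text
t: 4.65
tool_pos: [0.4977, -0.2541, 0.0373]
tool_rot: [2.373, 2.059, -0.001]
contact_force: [-2.0, -3.8, -1.0]
opening: 0.0
grip_force: 1.6
```

```bash
python3 - <<'E'
from h import *
st()
im=ctrl.get_image("scene"); f=im["frame"][100:240,200:400,::-1]; cv2.imwrite("pics/s2.png",cv2.resize(f,None,fx=4,fy=4))
E
```

```text
t 4.65 stand xyz mm [-81.4   0.5  37.3] F stand [-4.02  1.48 -1.05] tool x yaw 81.9 q [-0.6   0.1   1.91 -0.    1.13 -0.46]
```

View pics/s2.png

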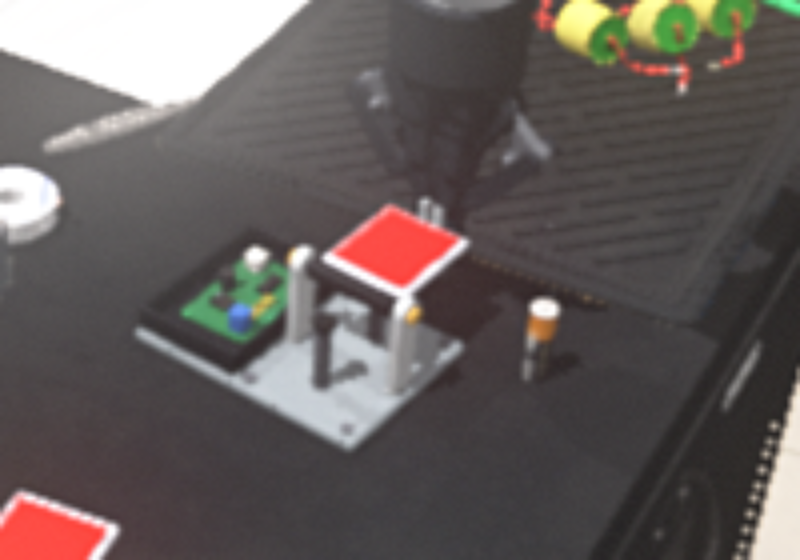

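The fingertips are touching the free edge (crop px 430,215), pressing with about 4 N. Next I drag it upward along the arc.

send_rows --rows '[[0, [0.1, 0, -0.3], 0], [0, [0.05, 0, -0.4], 0], [0, [0.1, 0, -0.4], 0], [0, [0.1, 0, -0.4], 0], [0, [0.1, 0, -0.4], 0], [0, [0, 0, 0], 0]]'

```text
t: 5.45
tool_pos: [0.499, -0.2493, 0.057]
tool_rot: [2.372, 2.058, 0.001]
contact_force: [-1.9, -3.4, 1.3]
opening: 0.0004
grip_force: 1.6
```

```bash
cat >> h.py <<'E'
def flag():
    im=ctrl.get_image("scene");W=cloud(im);hsv=cv2.cvtColor(im["frame"],cv2.COLOR_RGB2HSV)
    S=(W-PIV)@np.array([SX,SY,[0,0,1]]).T*1000
    near=(abs(S[...,0])<90)&(abs(S[...,1])<45)&(S[...,2]>40)&(S[...,2]<150)
    for n,m in dict(red=((hsv[...,0]<8)|(hsv[...,0]>172)),green=((hsv[...,0]>40)&(hsv[...,0]<85))).items():
        P=S[near&m&(hsv[...,1]>110)&(hsv[...,2]>50)]
        if len(P)>25: c=np.median(P,0); print(n,len(P),c.round(1),"angle from pivot",np.arctan2(c[2]-60,-c[0]).round(2))
    return im
E
python3 - <<'E'
from h import *
st(); flag()
E
```

```text
t 5.45 stand xyz mm [-76.6  -0.1  57. ] F stand [-3.6   1.42  1.32] tool x yaw 81.9 q [-0.6   0.07  1.91  0.    1.17 -0.46]
red 387 [-33.    0.5  76.2] angle from pivot 0.46
```

send_rows --rows '[[0, [0.2, 0, -0.5], 0], [0, [0.25, 0, -0.5], 0], [0, [0.4, 0, -0.6], 0], [0, [0.4, 0, -0.6], 0], [0, [0.5, 0, -0.5], 0], [0, [0.5, 0, -0.5], 0], [0, [0.6, 0, -0.4], 0], [0, [0.6, 0, -0.4], 0], [0, [0, 0, 0], 0]]'

```text
t: 6.62
tool_pos: [0.5034, -0.214, 0.0961]
tool_rot: [-2.371, -2.059, -0.001]
contact_force: [0.4, 0.6, 0.5]
opening: 0.0001
grip_force: 0.0
```

```bash
python3 - <<'E'
from h import *
st(); flag()
E
```

```text
t 6.62 stand xyz mm [-40.9   0.4  96.1] F stand [ 0.61 -0.34  0.45] tool x yaw 81.9 q [-0.54 -0.01  1.91  0.    1.24 -0.4 ]
red 489 [-9.1 -0.1 98.8] angle from pivot 1.34
```

send_rows --rows '[[0, [0.7, 0, -0.3], 0], [0, [0.7, 0, -0.3], 0], [0, [0.7, 0, -0.3], 0], [0, [0.7, 0, -0.3], 0], [0, [0.7, 0, -0.2], 0], [0, [0.8, 0, 0], 0], [0, [0.8, 0, 0], 0], [0, [0.7, 0, 0.1], 0], [0, [0.7, 0, 0.1], 0], [0, [0, 0, 0], 0]]'

```text
t: 7.92
tool_pos: [0.5125, -0.1501, 0.1081]
tool_rot: [-2.372, -2.059, -0.0]
contact_force: [0.6, -0.3, 0.1]
opening: -0.0001
grip_force: 0.0
```

```bash
python3 - <<'E'
from h import *
st(); flag()
E
```

```text
t 7.92 stand xyz mm [ 23.6   0.2 108.1] F stand [-0.23 -0.6   0.08] tool x yaw 81.9 q [-0.42 -0.05  1.93  0.    1.26 -0.28]
red 128 [33.9  0.6 95.7] angle from pivot 2.33
```

send_rows --rows '[[0, [0.5, 0, 0.5], 0], [0, [0.5, 0, 0.6], 0], [0, [0.5, 0, 0.6], 0], [0, [0.3, 0, 0.7], 0], [0, [0.2, 0, 0.7], 0], [0, [0.1, 0, 0.6], 0], [0, [0, 0, 0.4], 0], [0, [0, 0, 0.2], 0], [0, [0, 0, 0], 0]]'

```text
t: 9.1
tool_pos: [0.5154, -0.1301, 0.0651]
tool_rot: [-2.373, -2.059, 0.0]
contact_force: [-0.7, 0.2, 0.3]
opening: 0.0
grip_force: 0.0
```

```bash
python3 - <<'E'
from h import *
st(); flag()
E
```

```text
t 9.1 stand xyz mm [43.8  0.2 65.1] F stand [0.14 0.7  0.33] tool x yaw 81.9 q [-0.39 -0.    1.96 -0.    1.18 -0.25]
green 224 [56.   5.2 65.6] angle from pivot 3.04
```

send_rows --rows '[[0, [0, 0, 0.1], 0], [0, [0, 0, 0.1], 0], [0, [0, 0, 0.1], 0], [0, [0, 0, 0], 0]]'

```text
t: 9.65
tool_pos: [0.5159, -0.1301, 0.0642]
tool_rot: [2.373, 2.059, -0.0]
contact_force: [-4.4, 1.9, 10.1]
opening: 0.0004
grip_force: 5.0
```

It is on the stop, with 10 N of reaction. I'll lift straight off and check.

send_rows --rows '[[0, [0, 0, -1], 0], [0, [0, 0, -3], 0], [0, [0, 0, -4], 0], [0, [0, 0, -5], 0], [0, [0, 0, -5], 0], [0, [0, 0, 0], 0], [0, [0, 0, 0], 0]]'

```text
t: 10.52
tool_pos: [0.5153, -0.1299, 0.242]
tool_rot: [-2.373, -2.059, 0.0]
contact_force: [-1.1, 0.8, -0.4]
opening: -0.0004
grip_force: 0.0
```

```bash
python3 - <<'E'
from h import *
st(); im=flag(); f=im["frame"][80:320,130:400,::-1]; cv2.imwrite("pics/s3.png",cv2.resize(f,None,fx=2.5,fy=2.5))
W=cloud(im); hsv=cv2.cvtColor(im["frame"],cv2.COLOR_RGB2HSV)
S=(W-PIV)@np.array([SX,SY,[0,0,1]]).T*1000
P=S[(abs(S[...,0]-40)<35)&(abs(S[...,1])<26)&(S[...,2]>45)&(S[...,2]<90)&(hsv[...,0]>40)&(hsv[...,0]<85)&(hsv[...,1]>110)]
print("slope",np.linalg.lstsq(np.c_[P[:,:2],np.ones(len(P))],P[:,2],rcond=None)[0],P.min(0),P.max(0),np.median(P,0))
b0=np.load("scene0.npz")["f"]; 
def brd(fr,W): 
    h=cv2.cvtColor(fr,cv2.COLOR_RGB2HSV); s=W-[.585,-.18,.0]; m=(abs(s[...,0])<.05)&(abs(s[...,1])<.05)&(h[...,0]>40)&(h[...,0]<85)&(h[...,1]>80)&(W[...,2]<.04); return np.median(W[m],0)
print(brd(b0,np.load("scene0.npz")["W"]),brd(im["frame"],W))
E
```

```text
t 10.53 stand xyz mm [ 44.    0.3 242. ] F stand [ 0.62  1.22 -0.44] tool x yaw 81.9 q [-0.39 -0.18  1.82  0.    1.5  -0.25]
green 341 [48.3 -0.6 65.1] angle from pivot 3.04
slope [3.58419229e-04 7.20914782e-03 6.50408714e+01] [ 20.64227179 -25.35245745  62.15639318] [74.08245641 21.95630493 69.10437084] [48.27504885 -0.53111162 65.07138725]
[ 0.58480812 -0.18100423  0.01369707] [ 0.59205533 -0.178005    0.01386859]
```

View pics/s3.png

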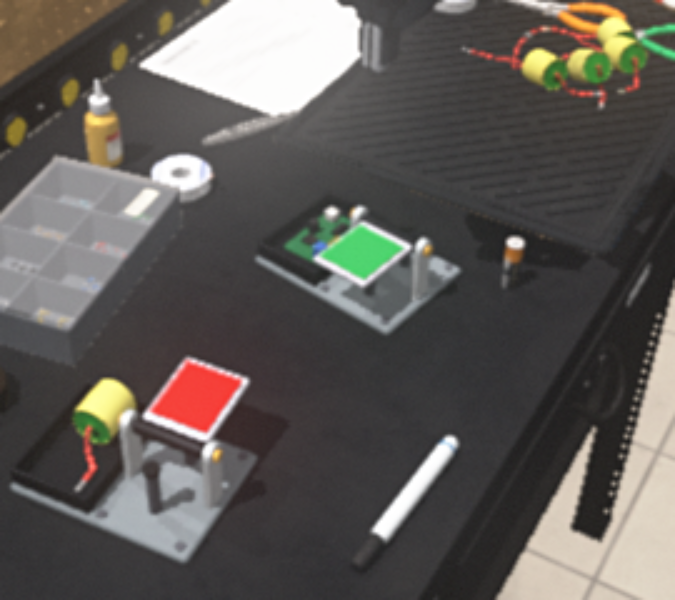

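The green flag lies flat at crop px (362,250), with a slope of about 0. The stand has shifted about 7 mm, inside the 20 mm limit. The battery (513,250), marker and capacitor stand look undisturbed, and the gripper is clear.

```bash
python3 -c "
from station import ctrl
print(ctrl.finish_job())"
```

```text
the job is handed in; nothing more can be done
None
```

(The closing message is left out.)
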